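# Load the weld nest from the gravity chute

## Robot

A 6-joint arm with a two-finger parallel gripper is mounted at the origin on a cart in front of the work surface, level with it; the furniture and walls round the work are solid. World frame = base frame: x ahead of the robot, y to its left, z up, the work surface at z = 0. Lengths are in m, angles in rad, forces in N, time in s.
With the tool pointing down it reaches from about 0.425 to 0.95 m from the base axis. Payload 3.5 kg.
Tool frame: the origin (TCP) lies midway between the tips of the shut fingers; the grasp point (between the pads) lies 19 mm behind it; z points along the fingers, y is the line along which they close (so a half turn about z gives the same grasp; the last joint's range is limited). The gripper opens to 85 mm and grips with 20 to 120 N. Pads are 22 mm wide; open, the fingers measure 114 mm over their backs; the gripper's body (76 mm by 85 mm) begins 54 mm behind the grasp point. The pads swing forward as they close: fully open they stand 13 mm farther back than shut.
Start: joints at [1.136, 0.286, 1.577, -0, 1.279, -0.15], TCP at [0.19, 0.648, 0.231] pointing down, gripper open.
Joint ranges: [-2.77, 2.77], [-0.9, 2.22], [0.21, 2.48], [-1.53, 4.67], [0.24, 2.81], [-2.84, 2.84]. Speed limits (rad/s): [2.79, 2.79, 3.14, 3.14, 3.14, 3.14].

## Interface

Orientations are given as a rotation vector (axis times angle).
In Python, from plant import get_state, grab_frame, close_job gives the robot as it stands.
- The arm moves only by the shell command python3 -m pendant 'ROWS' [FORCE]. ROWS is JSON, a list of rows, each a list of 3 entries, a list of its own where there are three numbers: the turn, a rotation vector about the world's x, y, z in degrees, then the shift along the world's x, y, z in mm, then the opening, from 0 (shut) to 1 (fully open). A call has 1 to 5 rows; each row is the pose to reach, as a shift and turn from the pose commanded when the call began; what a row does not reach only later rows make up. A row lasts 1/8 s, in which the tool goes at most 62.5 mm and 10.7 degrees, less where a joint would pass 70% of its speed; a pose out of reach is approached as far as the arm can. A call with a gripper value outside its range is refused whole. The fingers move at their own pace and stop on an object; FORCE is the grip in N (left out, the last holds). Time passes only in rows, so rows that repeat a pose let the fingers close. It gives the time, the measured TCP pose, the force, the opening and the grip force at its end, in the units of the state.
- get_state(): the state, without advancing time (a new reading comes with each control period).
- grab_frame(name): name is "scene" or "side" or "wrist"; returns a dict with "frame" (420x560x3 uint8, red, green, blue), "z_map" (420x560 float32, m along the optical axis (not along the pixel's ray), 0 where there is no reading), "fovy" (degrees; the focal length in pixels is half the picture's height over the tangent of half this angle, whatever the lens; pixels are square), "cx", "cy" (the principal point, pixels), "R" (3x3) and "t" (3): a world point X has camera coordinates R X + t. Camera axes: x right, y down, z forward; pixel columns grow to the right and rows downward; lengths in m; the calibration is good to about 2 mm. A picture is of the moment at which its call begins.
- close_job(): hands the job in; it is judged then, once.
The state is a dict: "t": time; "joint_positions": joint angles; "qd": joint speeds; "effort": joint torques, N m; "tcp_pos": TCP position; "tool_rot": TCP orientation; "force": force on the tool from outside, world axes, zero at the start; "ft_torque": the same for the moment, N m; "finger_gap": finger opening in m; "gripper_force": force on a finger pad.
Only numpy, scipy, OpenCV 4.12 (cv2) and the standard library are available. Lean on these libraries where they do the work, as an engineer would, in place of code of your own. Each camera call takes 0.05 s, during which the arm holds its last target. There are 200 camera calls.

## Task

Take the sleeve that lies at the stop of the sloped chute, so that the next one rolls down to the stop and the others close up behind it. Lay it on the V rest and let go to change your grip, then set it gently, without dropping it, into the weld nest so that it lies in the saddles between the two end plates. Then swing the hold-down arm over until its pad rests on the sleeve; do not push about or knock over the dust blower, the dropper bottle or the small carton that stand on the worktop.

Things in the scene. Friction and masses are not known exactly. Their poses are not given: they have to be found in the camera images.
- chute: fixed gravity chute, blue side guides; origin on the worktop under the stop; x points level uphill, y across, z up. Bed slopes 10 degrees, 42 mm high at the stop, 41 mm wide; four touching sleeves lie across it, free to roll. Stop plate 40 mm wide, 24 mm above the bed. Guides (66 mm over outsides, 15 mm above the bed) begin 44 mm uphill of the stop: the lowest sleeve's ends stand free
- stop_place (a point): centre of a sleeve that lies against the chute's stop (axes as the chute)
- sleeve_1: the sleeve at the stop, the one to load: lying steel tube, 32 mm diameter, 56 mm long, 0.14 kg, with a thin dark joint band round its middle; origin at its centre, its own y along the tube's axis; at the start its y is parallel to the chute's y
- sleeve_2: second sleeve of the queue, the next to roll to the stop: lying steel tube, 32 mm diameter, 56 mm long, 0.14 kg, with a thin dark joint band round its middle; origin at its centre, its own y along the tube's axis
- sleeve_3: third sleeve of the queue: the same
- sleeve_4: last sleeve of the queue: the same
- v_rest: fixed V rest for laying a sleeve down: dark plate 52 x 50 x 8 mm with two 6 mm thick V saddles with brass pads, 32 mm clear between them; origin at the centre of its underside; a sleeve lies along its y. Saddle pads reach up to 7 mm below the lying sleeve's axis, 19 mm either side of it
- rest_place (a point): centre of a sleeve lying in the V rest, 45 mm above the worktop (axes as the rest)
- nest: fixed weld nest, aluminium plate 70 x 142 x 10 mm; origin at its underside below the sleeve's place; a sleeve lies along its y in two V saddles as in the rest (36 mm clear between them), between two end plates 34 mm wide with inner faces 60 mm apart, flared at the top, 57 mm above the worktop; fingers do not fit between sleeve ends and plates
- nest_place (a point): centre of a sleeve seated in the nest, 45 mm above the worktop (axes as the nest)
- hold_down_hinge (a point): hinge point of the hold-down arm, 62 mm from the sleeve's place toward the nest's -y and 70 mm above the worktop; the hinge axis is the nest's x, its two grey cheeks are 26 mm wide overall and end 76 mm above the worktop
- hold_down (a joint): hold-down arm, rad: 0 when its pad is on a seated sleeve (it then lies level from the hinge toward the nest's +y), about 1.57 upright, more when it leans back over the -y side (at most 2.1). Turns against light friction (0.04 N m), stays where it is left when open, and sinks by its own weight below about 0.8
- grip_end (a point): free end of the arm's red grip, on the arm's centre line, 96 mm from the hinge; the grip is a round bar 15.6 mm thick and 32 mm long ending here, the arm below it is 12 mm wide and 8 mm thick
- blower: black rubber dust blower with a red nozzle, 58 mm diameter, 144 mm tall, standing loose on its base; origin at the centre of its foot; light, tips easily
- dropper: small brown dropper bottle, 33 mm diameter, 102 mm tall, standing loose; origin at the centre of its foot
- carton: small carton, 44 x 62 x 22 mm, bystander; origin at the centre of its underside
Mind the look-alikes: they are no part of the job. What is shaped like the sleeve_1 but turquoise is not meant.

How it is judged:
By the outcome, as a careful person would: the job done as asked, in the order asked, and still so for the second after the job is handed in, with the robot touching nothing.
It also fails if it takes over 61 s, if anything falls off the work surface, if the arm or the gripper's body presses on something with over 40 N, if the wrist force passes 120 N, or if a joint passes its speed limit or range.

## Working session

There is one attempt and no reset: what is moved stays moved. The work goes in short steps, Python scripts to look and compute and a shell command to move; the robot and the scene stay as the last step left them, time stands still between calls to the robot, and variables do not carry over. Pictures are saved under pics/ and viewed, at most 12 in all, crops included, and the job is handed in when it is done.

```bash
mkdir -p pics; ls; python3 - <<'E'
from plant import *
import cv2,numpy as np
for n in("scene","side","wrist"):
    f=grab_frame(n);np.savez(f"{n}0.npz",**f)
    cv2.imwrite(f"pics/{n}0.png",f["frame"][...,::-1])
    print(n,f["fovy"],f["cx"],f["cy"],f["R"].round(3).tolist(),f["t"].round(3))
s=get_state();print(s)
E
```

```text
pics
scene 57.666467835971446 277.96132135796176 215.52667622021758 [[0.762, -0.648, 0.001], [-0.347, -0.409, -0.844], [0.547, 0.643, -0.536]] [-0.43   0.257  0.606]
side 56.776543604680064 277.61622897822775 210.74127959223395 [[-0.999, 0.05, 0.007], [0.029, 0.683, -0.73], [-0.041, -0.729, -0.684]] [0.549 0.03  0.91 ]
wrist 67.84621752498008 282.4474000022242 209.0680809156473 [[0.281, 0.96, -0.003], [0.917, -0.267, 0.297], [0.284, -0.086, -0.955]] [-0.674 -0.038  0.38 ]
{'t': 0.15, 'joint_positions': array([ 1.13604273e+00,  2.87046053e-01,  1.57789275e+00,  1.38711050e-06,
        1.27861217e+00, -1.50014146e-01]), 'qd': array([ 3.87299487e-04, -3.54279150e-03, -4.37196985e-03, -7.84109100e-05,
        2.26196378e-03, -7.12848573e-04]), 'effort': array([ 1.04437149e-03, -4.06604290e+01, -2.93140984e+01, -1.14960449e-04,
        3.90173533e-03, -4.93977765e-06]), 'tcp_pos': array([0.18936446, 0.64733477, 0.23018083]), 'tool_rot': array([-4.45678422e-01, -3.10924625e+00,  2.94443561e-03]), 'force': array([-0.07013349,  0.30593701, -0.62491106]), 'ft_torque': array([-0.01915792, -0.07683201,  0.01712904]), 'gripper_force': 0.0, 'finger_gap': 0.08545535168943688}
```

View pics/scene0.png

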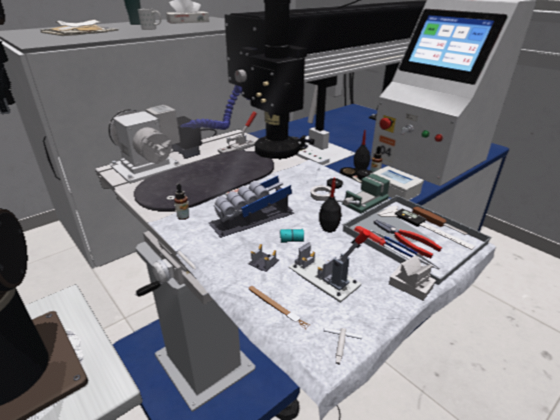

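View pics/side0.png

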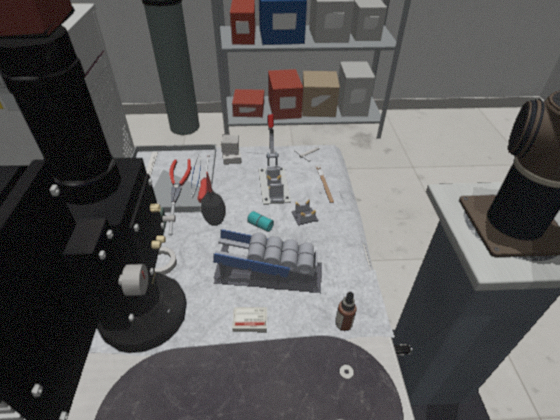

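The scene shows the chute around (250,205), V rest (263,258), nest (325,275) with red-gripped arm (365,235), blower (330,210), dropper (182,200) and turquoise decoy (291,236). The side view shows the carton (250,318), dropper (346,310), chute (268,262), rest (305,212), and nest (275,183). Next I'll build a top-down map from the depth maps.

```bash
cat > h.py <<'E'
import numpy as np,cv2
def cloud(f):
    h,w=f["z_map"].shape;F=h/2/np.tan(np.radians(float(f["fovy"]))/2)
    v,u=np.mgrid[:h,:w];z=f["z_map"]
    P=np.stack([(u-f["cx"])/F*z,(v-f["cy"])/F*z,z],-1)
    X=(P-f["t"])@f["R"]
    X[z==0]=np.nan
    return X
E
python3 - <<'E'
from h import *
for n in("scene","side","wrist"):
    f=np.load(f"{n}0.npz");X=cloud(f)
    print(n,'cam',(-f["R"].T@f["t"]).round(3))
    pts={"scene":dict(rest=(263,258),nest=(325,285),grip=(365,235),turq=(291,236),blow=(330,215),drop=(182,205),s=(225,208)),
     "side":dict(carton=(250,318),drop=(346,320),s4=(258,248),s1=(305,260),rest=(305,212),nest=(270,185),grip=(271,122),blower=(213,210),turq=(260,221))}.get(n,{})
    for k,(u,v) in pts.items(): print(k,X[v,u].round(3))
# topdown mosaic 0.75 mm/px
x0,x1,y0,y1=0.1,0.75,0.15,0.85
f0=[np.load(f"{n}0.npz") for n in("scene","side","wrist")]
XX=np.concatenate([cloud(f).reshape(-1,3) for f in f0]);C=np.concatenate([f["frame"].reshape(-1,3) for f in f0])
print(np.nanpercentile(XX,[5,50,95],axis=0).round(2))
E
```

```text
scene cam [ 0.085 -0.563  0.543]
rest [ 0.49  -0.037  0.01 ]
nest [ 0.53  -0.187  0.012]
grip [ 0.553 -0.248  0.157]
turq [ 0.579 -0.03   0.025]
blow [ 0.679 -0.057  0.055]
drop [0.437 0.225 0.048]
s [nan nan nan]
side cam [0.585 0.615 0.64 ]
carton [0.612 0.233 0.018]
drop [0.444 0.258 0.04 ]
s4 [0.594 0.13  0.09 ]
s1 [0.507 0.15  0.075]
rest [ 0.483 -0.05   0.009]
nest [ 0.564 -0.097  0.056]
grip [ 0.556 -0.231  0.146]
blower [ 0.692 -0.017  0.055]
turq [ 0.59  -0.006  0.028]
wrist cam [0.116 0.669 0.372]
[[-0.36 -1.92 -0.87]
 [ 0.45  0.24 -0.1 ]
 [ 1.52  1.32  0.38]]
```

View pics/wrist0.png

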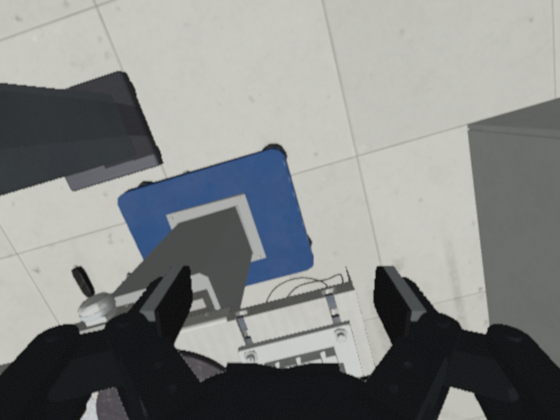

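```bash
python3 - <<'E'
from h import *
f0=[np.load(f"{n}0.npz") for n in("scene","side")]
S=1.25
im=np.zeros((500,800,3),np.uint8)
XX=np.concatenate([cloud(f).reshape(-1,3) for f in f0]);C=np.concatenate([f["frame"].reshape(-1,3) for f in f0])
ok=np.isfinite(XX[:,0])&(XX[:,2]<.2)&(XX[:,2]>-.01);XX=XX[ok];C=C[ok]
o=np.argsort(XX[:,2]);XX=XX[o];C=C[o]
# col: y from .31 down to -.33 ; row: x from .78 down
c=((.31-XX[:,1])*1000*S).astype(int);r=((.78-XX[:,0])*1000*S).astype(int)
k=(c>=0)&(c<799)&(r>=0)&(r<499)
for a,b,col in zip(c[k],r[k],C[k]): im[b:b+2,a:a+2]=col[::-1]
for y in np.arange(-.3,.31,.1): cv2.putText(im,f"{y:.1f}",(int((.31-y)*1250)-8,12),0,.4,(0,0,255));cv2.line(im,(int((.31-y)*1250),14),(int((.31-y)*1250),500),(0,0,200),1)
for x in np.arange(.4,.75,.1): cv2.line(im,(0,int((.78-x)*1250)),(800,int((.78-x)*1250)),(0,0,200),1);cv2.putText(im,f"{x:.1f}",(0,int((.78-x)*1250)),0,.4,(0,0,255))
cv2.imwrite("pics/top.png",im)
E
```

```text
(no output)
```

View pics/top.png

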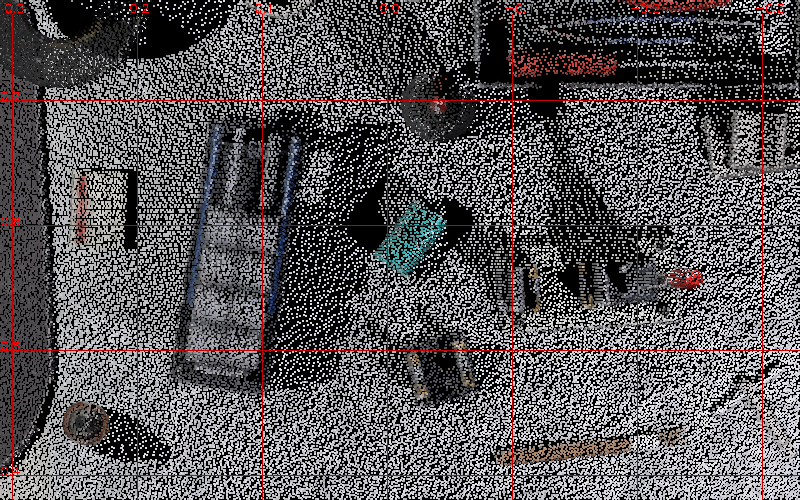

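The top map shows chute (225,260) with its stop at the bottom, near x=.48. The turquoise decoy is at (412,235), rest at (440,370), nest at (560,285), grip at (685,280), blower at (440,105), dropper at (85,422), and carton at (105,208). The sleeve meant is the lowest grey one, next to the stop plate. Next I'll fit the poses.

```bash
cat > fit.py <<'E'
from h import *
from scipy.optimize import least_squares,differential_evolution
def load(tag,names=("scene","side")):
    X=[cloud(np.load(f"{n}{tag}.npz")).reshape(-1,3) for n in names]
    return X
def sel(X,a,b,c,d,z0,z1): 
    return X[(X[:,0]>a)&(X[:,0]<b)&(X[:,1]>c)&(X[:,1]<d)&(X[:,2]>z0)&(X[:,2]<z1)]
def box(P,c,h): # sdf
    q=abs(P-c)-h
    return np.linalg.norm(np.maximum(q,0),axis=1)+np.minimum(q.max(1),0)
def loc(P,p): # x,y,yaw -> local
    c,s=np.cos(p[2]),np.sin(p[2]);d=P[:,:2]-p[:2]
    return np.c_[d@[c,s],d@[-s,c],P[:,2]]
def cyl(L,cx,cz,r=.016,hl=.028):
    q=np.c_[np.hypot(L[:,0]-cx,L[:,2]-cz)-r,abs(L[:,1])-hl]
    return np.linalg.norm(np.maximum(q,0),axis=1)+np.minimum(q.max(1),0)
E
python3 - <<'E'
from fit import *
A=load(0)
t=np.radians(10)
for name,Xs in (("scene",[A[0]]),("side",[A[1]]),("both",A)):
    X=np.concatenate(Xs)
    T=sel(X,.4,.65,-.15,.25,-.006,.006);print(name,"table z",np.median(T[:,2]).round(4))
    # chute sleeves
    P=sel(X,.47,.63,.07,.18,.055,.12)
    def fs(p):
        L=loc(P,p); L=L-[0,0,p[3]]
        d=np.min([cyl(L,.013+.032*i*np.cos(t),.0605+.032*i*np.sin(t)) for i in range(4)],0)
        return np.minimum(abs(d),.006)
    b=min((least_squares(fs,[x,y,np.radians(-9),0]) for x in(.475,.485) for y in (.13,.14)),key=lambda r:r.cost)
    c,s=np.cos(b.x[2]),np.sin(b.x[2])
    print(" chute",b.x[:2].round(4),np.degrees(b.x[2]).round(1),"dz",b.x[3].round(4),"rms",np.sqrt(np.mean(b.fun**2)).round(4),"stop_place",(b.x[:2]+.013*np.array([c,s])).round(4))
    # V rest
    P=sel(X,.44,.54,-.09,.01,.004,.06)
    def fr(p):
        L=loc(P,p);d=[box(L,[0,0,.004],[.026,.025,.004])]+[box(L,[0,sg*.019,.02],[.022,.003,.02]) for sg in(-1,1)]
        return np.minimum(abs(np.min(d,0)),.006)
    b=min((least_squares(fr,[.48,-.04,np.radians(a)]) for a in(0,5,10,15)),key=lambda r:r.cost)
    print(" rest",b.x[:2].round(4),np.degrees(b.x[2]).round(1),np.sqrt(np.mean(b.fun**2)).round(4),len(P))
    # nest
    P=sel(X,.49,.62,-.24,-.06,.005,.06)
    def fn(p):
        L=loc(P,p);d=[box(L,[0,p[3],.005],[.035,.071,.005])]+[box(L,[0,sg*.021,.02],[.022,.003,.02]) for sg in(-1,1)]+[box(L,[0,sg*.034,.028],[.017,.004,.029]) for sg in(-1,1)]
        return np.minimum(abs(np.min(d,0)),.006)
    b=min((least_squares(fn,[.55,y,np.radians(a),-.015]) for a in(-10,-5,0,5,10) for y in(-.12,-.135,-.15)),key=lambda r:r.cost)
    print(" nest",b.x[:2].round(4),np.degrees(b.x[2]).round(1),b.x[3].round(3),np.sqrt(np.mean(b.fun**2)).round(4),len(P))
    G=sel(X,.5,.6,-.28,-.2,.1,.2);print(" grip",G.mean(0).round(3),G.max(0).round(3),G.min(0).round(3),len(G))
E
```

```text
scene table z 0.0038
 chute [0.4896 0.1332] -11.6 dz -0.0002 rms 0.0027 stop_place [0.5023 0.1306]
 rest [ 0.4785 -0.0442] 12.2 0.0042 1048
 nest [ 0.5509 -0.1373] 4.7 -0.022 0.0033 2132
 grip [ 0.554 -0.235  0.139] [ 0.565 -0.213  0.165] [ 0.55  -0.251  0.101] 235
side table z 0.0032
 chute [0.4907 0.135 ] -7.4 dz -0.0004 rms 0.0026 stop_place [0.5036 0.1334]
 rest [ 0.4796 -0.038 ] 13.6 0.004 852
 nest [ 0.549 -0.13 ] 4.3 -0.024 0.0024 1116
 grip [ 0.558 -0.226  0.134] [ 0.566 -0.208  0.164] [ 0.55  -0.244  0.1  ] 165
both table z 0.0034
 chute [0.4902 0.1341] -7.7 dz -0.0001 rms 0.003 stop_place [0.5031 0.1324]
 rest [ 0.48   -0.0436] 13.1 0.0041 1900
 nest [ 0.5505 -0.1373] 4.9 -0.022 0.003 3248
 grip [ 0.555 -0.231  0.137] [ 0.566 -0.208  0.165] [ 0.55  -0.251  0.1  ] 400
```

```bash
python3 -m pendant '[[[0,0,2],[30,-50,10],1],[[0,0,4],[60,-100,20],1],[[0,0,6],[90,-150,30],1],[[0,0,8],[120,-200,30],1],[[0,0,8],[150,-250,30],1]]'; python3 -m pendant '[[[0,0,0],[30,-50,0],1],[[0,0,0],[60,-100,0],1],[[0,0,0],[90,-150,0],1],[[0,0,0],[120,-200,0],1],[[0,0,0],[150,-250,-20],1]]';python3 -m pendant '[[[0,0,0],[10,-15,0],1],[[0,0,0],[10,-15,0],1]]'
python3 - <<'E'
from plant import *
import cv2,numpy as np
f=grab_frame("wrist");np.savez("wrist1.npz",**f);cv2.imwrite("pics/w1.png",f["frame"][...,::-1])
s=get_state();print({k:np.round(s[k],3) for k in("t","tcp_pos","tool_rot","joint_positions")})
E
```

```text
t: 0.78
tcp_pos: [0.3402, 0.3961, 0.2613]
tool_rot: [0.227, 3.133, 0.0]
force: [0.4, -0.2, 0.2]
finger_gap: 0.0854
gripper_force: 0.0
t: 1.4
tcp_pos: [0.4914, 0.1462, 0.243]
tool_rot: [0.228, 3.129, 0.001]
force: [1.2, -0.2, -1.1]
finger_gap: 0.0854
gripper_force: 0.0
t: 1.65
tcp_pos: [0.4998, 0.1323, 0.2412]
tool_rot: [-0.231, -3.132, -0.001]
force: [-0.2, 0.8, 0.1]
finger_gap: 0.0857
gripper_force: 0.0
{'t': np.float64(1.7), 'tcp_pos': array([0.5  , 0.133, 0.242]), 'tool_rot': array([-2.280e-01, -3.133e+00, -1.000e-03]), 'joint_positions': array([ 6.400e-02, -7.400e-02,  1.950e+00,  1.000e-03,  1.267e+00,
       -1.362e+00])}
```

View pics/w1.png

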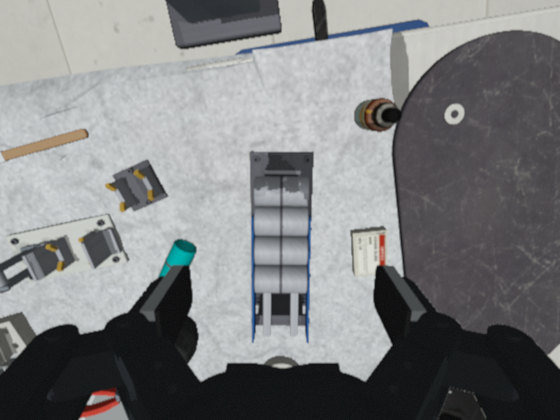

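The wrist view shows four grey sleeves in the chute, at (281,190), (281,222), (281,250) and (281,279). The dark stop plate is at (281,172) and the turquoise decoy at (180,255). The grey one at (281,190), next to the stop, is sleeve_1. Next I'll refine the fit and confirm it in a crop.

```bash
python3 - <<'E'
from fit import *
f=np.load("wrist1.npz");X=cloud(f).reshape(-1,3)
cv2.imwrite("pics/crop1.png",cv2.resize(f["frame"][140:300,140:340,::-1],None,fx=3.5,fy=3.5,interpolation=cv2.INTER_CUBIC))
t=np.radians(10)
T=sel(X,.4,.55,-.1,.2,-.01,.01);print("table",np.median(T[:,2]))
P=sel(X,.47,.63,.07,.18,.055,.12);P
def fs(p):
    L=loc(P,p)-[0,0,p[3]]
    return np.minimum(abs(np.min([cyl(L,.013+.032*i*np.cos(t),.0605+.032*i*np.sin(t)) for i in range(4)],0)),.005)
b=min((least_squares(fs,[x,y,np.radians(a),0]) for x in(.475,.485,.49) for y in (.13,.14) for a in(-12,-8,-5)),key=lambda r:r.cost)
c,s=np.cos(b.x[2]),np.sin(b.x[2])
print(" chute",b.x.round(4),np.degrees(b.x[2]).round(2),np.sqrt(np.mean(b.fun**2)).round(4),len(P),"stop_place",(b.x[:2]+.013*np.array([c,s])).round(4))
L=loc(P,b.x);q=L[(abs(L[:,0]-.013)<.012)];print("s1 y ext",np.percentile(q[:,1],[1,99]).round(4),"top",q[:,2].max().round(4))
P=sel(X,.44,.53,-.09,.01,.005,.06)
def fr(p):
    L=loc(P,p);d=[box(L,[0,0,.004],[.026,.025,.004])]+[box(L,[0,sg*.019,.02],[.022,.003,.02]) for sg in(-1,1)]
    return np.minimum(abs(np.min(d,0)),.006)
b=min((least_squares(fr,[.48,-.04,np.radians(a)]) for a in(5,10,15,20)),key=lambda r:r.cost)
print(" rest",b.x[:2].round(4),np.degrees(b.x[2]).round(1),np.sqrt(np.mean(b.fun**2)).round(4),len(P))
E
```

```text
table 0.003547120828556994
 chute [ 0.4905  0.1323 -0.1558 -0.0011] -8.93 0.0015 7115 stop_place [0.5033 0.1303]
s1 y ext [-0.0272  0.0277] top 0.0777
 rest [ 0.4797 -0.0448] 14.4 0.0034 2967
```

View pics/crop1.png

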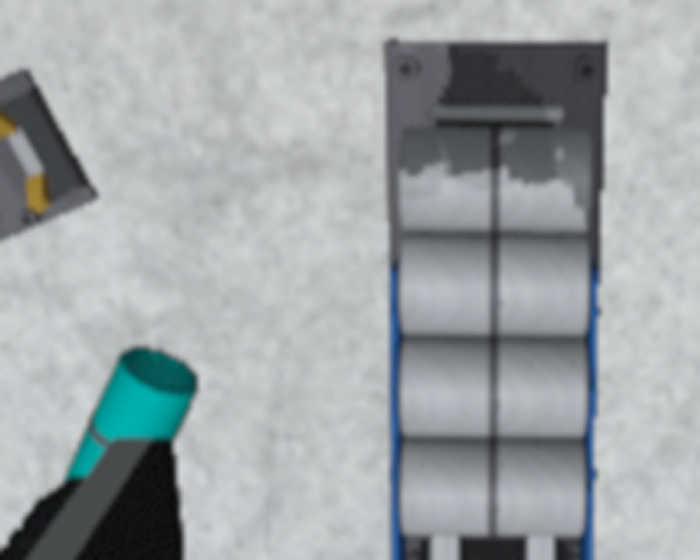

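The crop confirms it: the top grey sleeve, which sits against the stop plate, is sleeve_1. The fit agrees at stop_place (.503,.130), yaw −8.9°. Next is the end grasp.

```bash
python3 -m pendant '[[[0,0,-0.5],[3,-3,-50],1],[[0,0,-0.5],[3,-3,-100],1],[[0,0,-0.5],[3,-3,-140],1],[[0,0,-0.5],[3,-3,-170],1],[[0,0,-0.5],[3,-3,-190],1]]'; python3 -m pendant '[[[0,0,0],[0,0,-9],1],[[0,0,0],[0,0,-9],1],[[0,0,0],[0,0,-9],0.7],[[0,0,0],[0,0,-9],0.6],[[0,0,0],[0,0,-9],0.5]]' 40;python3 -m pendant '[[[0,0,0],[0,0,0],0.5],[[0,0,0],[0,0,0],0.5],[[0,0,0],[0,0,0],0.5]]'
```

```text
t: 2.33
tcp_pos: [0.5013, 0.1318, 0.0503]
tool_rot: [-0.237, -3.131, -0.0]
force: [0.4, -0.3, 0.2]
finger_gap: 0.0854
gripper_force: 0.0
t: 2.95
tcp_pos: [0.5035, 0.1301, 0.0437]
tool_rot: [0.242, 3.13, 0.001]
force: [-1.1, 0.5, 5.5]
finger_gap: 0.0554
gripper_force: 42.6
t: 3.32
tcp_pos: [0.5035, 0.13, 0.0437]
tool_rot: [0.242, 3.13, 0.001]
force: [-2.1, 0.7, 6.6]
finger_gap: 0.0556
gripper_force: 42.7
```

```bash
python3 -m pendant '[[[0,0,0],[0,0,15],0.5],[[0,0,0],[0,0,45],0.5],[[0,0,0],[0,0,90],0.5],[[0,0,0],[0,0,130],0.5],[[0,0,0],[0,0,150],0.5]]'; python3 -m pendant '[[[0,0,5],[-5,-30,0],0.5],[[0,0,10],[-10,-60,0],0.5],[[0,0,15],[-15,-90,0],0.5],[[0,0,18],[-18,-110,0],0.5],[[0,0,18],[-18,-110,0],0.5]]'
python3 - <<'E'
from plant import *
from fit import *
f=grab_frame("wrist");np.savez("wrist2.npz",**f);cv2.imwrite("pics/w2.png",f["frame"][...,::-1])
g=grab_frame("side");np.savez("side2.npz",**g)
E
```

```text
t: 3.95
tcp_pos: [0.5032, 0.1297, 0.1955]
tool_rot: [0.241, 3.129, 0.0]
force: [-0.6, 0.7, -2.5]
finger_gap: 0.0551
gripper_force: 44.5
t: 4.58
tcp_pos: [0.484, 0.0189, 0.1923]
tool_rot: [0.247, -3.131, -0.0]
force: [-0.5, 0.8, -2.2]
finger_gap: 0.0557
gripper_force: 44.5
```

View pics/w2.png

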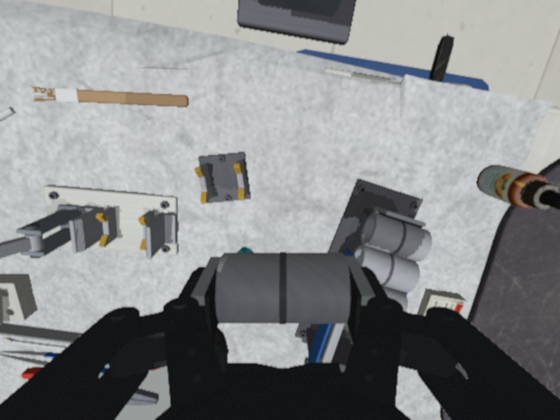

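It shows the sleeve held centred at (283,288). The next sleeve is at the stop (400,232), with the queue closed up. The rest is at (223,178) and the nest at (112,220). Next I'll fit the rest and nest.

```bash
cat >> fit.py <<'E'
def saddle(L,y):
    v=(L[:,2]-.045-abs(L[:,0])+.0226)/2**.5
    return np.maximum(box(L,[0,y,.021],[.021,.003,.018]),v)
def rest(P,z=True):
    def fr(p):
        L=loc(P,p)-[0,0,p[3]]
        d=[box(L,[0,0,.004],[.026,.025,.004])]+[saddle(L,s*.019) for s in(-1,1)]
        return np.minimum(abs(np.min(d,0)),.005)
    return min((least_squares(fr,[.48+dx,-.043+dy,np.radians(a),.002]) for a in(8,13,18) for dx in(-.003,.003) for dy in(-.003,.003)),key=lambda r:r.cost)
def nest(P):
    def fn(p):
        L=loc(P,p)-[0,0,p[3]];d=[box(L,[0,p[4],.005],[.035,.071,.005])]+[saddle(L,s*.021) for s in(-1,1)]+[box(L,[0,s*.0325,.0335],[.017,.0025,.0235]) for s in(-1,1)]
        return np.minimum(abs(np.min(d,0)),.005)
    return min((least_squares(fn,[.55+dx,y,np.radians(a),.002,-.022]) for a in(0,5,10) for y in(-.125,-.131,-.137) for dx in(-.003,.003)),key=lambda r:r.cost)
def show(n,b): print(n,b.x[:2].round(4),np.degrees(b.x[2]).round(1),b.x[3:].round(4),"rms",np.sqrt(np.mean(b.fun**2)).round(4),len(b.fun))
E
python3 - <<'E'
from fit import *
for nm in("wrist2","wrist1","side2","side0","scene0"):
    X=cloud(np.load(nm+".npz")).reshape(-1,3)
    T=sel(X,.40,.44,-.15,.05,-.02,.02);print(nm,"table",np.median(T[:,2]).round(4))
    show(" rest",rest(sel(X,.44,.525,-.09,.005,.0065,.06)))
    P=sel(X,.49,.62,-.22,-.06,.0065,.065);P=P[~((P[:,1]<-.17)&(P[:,2]>.02))]
    show(" nest",nest(P))
E
```

```text
wrist2 table 0.0043
 rest [ 0.4831 -0.0438] 13.4 [-0.0003] rms 0.0025 2781
 nest [ 0.5507 -0.1336] 4.0 [-0.0005 -0.0154] rms 0.0019 6488
wrist1 table 0.0044
 rest [ 0.4828 -0.0439] 13.9 [-0.0001] rms 0.0024 2285
 nest [ 0.5505 -0.1337] 4.5 [-0.0003 -0.0271] rms 0.0018 4767
side2 table 0.0044
 rest [ 0.4825 -0.0428] 14.0 [0.0004] rms 0.0023 486
 nest [ 0.5499 -0.1323] 3.8 [ 0.0002 -0.0275] rms 0.0019 958
side0 table 0.0045
 rest [ 0.4827 -0.0427] 13.7 [0.0005] rms 0.0023 485
 nest [ 0.5501 -0.132 ] 3.3 [-0.     -0.0276] rms 0.0019 964
scene0 table 0.0052
 rest [ 0.4808 -0.0437] 14.3 [0.0007] rms 0.0026 613
 nest [ 0.5516 -0.1373] 4.1 [ 0.0007 -0.0114] rms 0.0023 1375
```

```bash
python3 -m pendant '[[[0,0,5],[-1,-35,-20],0.5],[[0,0,5],[-2,-63,-60],0.5],[[0,0,5],[-2,-63,-110],0.5],[[0,0,5],[-2,-63,-140],0.5],[[0,0,5],[-2,-63,-152],0.5]]'; python3 -m pendant '[[[0,0,0],[0,0,-3],0.5],[[0,0,0],[0,0,-6],0.5],[[0,0,0],[0,0,-8],0.5],[[0,0,0],[0,0,-9],0.5],[[0,0,0],[0,0,-9],0.5]]'
```

```text
t: 5.3
tcp_pos: [0.4812, -0.042, 0.0383]
tool_rot: [0.388, -3.114, -0.003]
force: [1.0, -0.9, -1.1]
finger_gap: 0.0553
gripper_force: 44.4
t: 5.92
tcp_pos: [0.4828, -0.0433, 0.0316]
tool_rot: [-0.388, 3.117, -0.0]
force: [-0.9, -0.2, -1.9]
finger_gap: 0.0557
gripper_force: 44.4
```

```bash
python3 -m pendant '[[[0,0,0],[0,0,-1],0.5],[[0,0,0],[0,0,-2],0.5],[[0,0,0],[0,0,-2],0.5]]'; python3 -m pendant '[[[0,0,0],[0,0,-1],0.5],[[0,0,0],[0,0,-1.5],0.5],[[0,0,0],[0,0,-1.5],0.5]]'
```

```text
t: 6.3
tcp_pos: [0.4832, -0.0433, 0.0297]
tool_rot: [-0.388, 3.116, -0.001]
force: [1.0, 0.3, -0.4]
finger_gap: 0.0555
gripper_force: 44.8
t: 6.68
tcp_pos: [0.4839, -0.0434, 0.0287]
tool_rot: [-0.387, 3.115, -0.001]
force: [2.0, 1.0, 4.6]
finger_gap: 0.0556
gripper_force: 45.2
```

```bash
python3 -m pendant '[[[0,0,0],[0,0,0],0.65],[[0,0,0],[0,0,0],0.75],[[0,0,0],[0,0,0],0.85],[[0,0,0],[0,0,0],0.85],[[0,0,0],[0,0,0],0.85]]'; python3 -m pendant '[[[0,0,0],[0,0,20],0.85],[[0,0,0],[0,0,60],0.85],[[0,0,-10],[0,0,110],0.85],[[0,0,-20],[0,0,130],0.85],[[0,0,-30],[0,0,130],0.85]]'; python3 -m pendant '[[[0,0,-10],[0,0,0],0.85],[[0,0,-20],[0,0,0],0.85],[[0,0,-30],[0,0,0],0.85],[[0,0,-40],[0,0,0],0.85],[[0,0,-50],[0,0,0],0.85]]'; python3 -m pendant '[[[0,0,-10],[0,0,0],0.75],[[0,0,-10],[0,0,0],0.75],[[0,0,-10],[0,0,0],0.75]]'
python3 - <<'E'
from plant import *
from fit import *
s=get_state();r=s["tool_rot"];print(s["tcp_pos"].round(4),"yaw",np.degrees(2*np.arctan2(r[1],r[0]))-90,s["joint_positions"].round(2))
f=grab_frame("wrist");np.savez("wrist3.npz",**f);cv2.imwrite("pics/w3.png",f["frame"][...,::-1])
g=grab_frame("side");np.savez("side3.npz",**g)
for f in(f,g):
    X=cloud(f).reshape(-1,3);P=sel(X,.44,.53,-.09,.005,.046,.07)
    fs=lambda p:np.minimum(abs(cyl(loc(P,p)-[0,0,p[3]],0,.045)),.005)
    b=least_squares(fs,[.483,-.0435,np.radians(14),0]);show("sleeve",b)
E
```

```text
t: 7.3
tcp_pos: [0.4821, -0.0431, 0.0274]
tool_rot: [0.388, -3.117, -0.001]
force: [0.0, -0.2, 0.2]
finger_gap: 0.0725
gripper_force: 0.0
t: 7.92
tcp_pos: [0.4841, -0.0436, 0.1605]
tool_rot: [0.44, 3.105, -0.001]
force: [-0.4, -0.4, -0.3]
finger_gap: 0.0724
gripper_force: 0.0
t: 8.55
tcp_pos: [0.4824, -0.0432, 0.1576]
tool_rot: [-1.714, -2.632, 0.0]
force: [0.4, 0.4, 0.4]
finger_gap: 0.0724
gripper_force: 0.0
t: 8.93
tcp_pos: [0.4825, -0.0432, 0.1577]
tool_rot: [-1.927, -2.481, 0.0]
force: [0.7, 0.1, 0.1]
finger_gap: 0.064
gripper_force: 0.0
[ 0.4825 -0.0432  0.1577] yaw -345.6753168984748 [-0.3  -0.06  2.1  -0.    1.11 -0.55]
sleeve [ 0.4843 -0.0432] 14.6 [-0.001] rms 0.0005 2431
sleeve [ 0.4846 -0.0416] 14.7 [-0.0007] rms 0.001 250
```

View pics/w3.png

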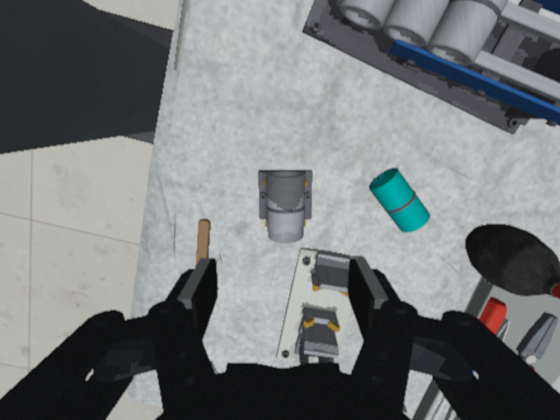

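The sleeve lies seated in the rest at (285,205), and the fit agrees at (.484,−.043), yaw 14.6°. Now the regrip across its diameter.

```bash
python3 -m pendant '[[[0,0,0.3],[2,0,-40],0.75],[[0,0,0.3],[2,0,-80],0.75],[[0,0,0.3],[2,0,-110],0.75],[[0,0,0.3],[2,0,-124],0.75],[[0,0,0.3],[2,0,-131],0.75]]'; python3 -m pendant '[[[0,0,0],[0,0,0],0.6],[[0,0,0],[0,0,0],0.45],[[0,0,0],[0,0,0],0.35],[[0,0,0],[0,0,0],0.25],[[0,0,0],[0,0,0],0.25]]' 40;python3 -m pendant '[[[0,0,0],[0,0,0],0.25],[[0,0,0],[0,0,0],0.25]]'
```

```text
t: 9.65
tcp_pos: [0.4847, -0.0432, 0.0265]
tool_rot: [-1.923, -2.484, 0.0]
force: [0.3, 1.1, 0.3]
finger_gap: 0.064
gripper_force: 0.0
t: 10.28
tcp_pos: [0.4851, -0.0436, 0.0281]
tool_rot: [1.923, 2.483, -0.0]
force: [-3.4, -1.1, 5.9]
finger_gap: 0.0309
gripper_force: 39.4
t: 10.52
tcp_pos: [0.4851, -0.0436, 0.0281]
tool_rot: [1.922, 2.483, -0.0]
force: [-3.4, -0.2, 6.1]
finger_gap: 0.0307
gripper_force: 39.4
```

```bash
python3 -m pendant '[[[0,0,0],[0,0,15],0.25],[[0,0,0],[0,0,50],0.25],[[0,0,0],[0,0,90],0.25],[[0,0,0],[20,-10,115],0.25],[[0,0,-5],[45,-30,120],0.25]]'; python3 -m pendant '[[[0,0,-3],[20,-10,0],0.25],[[0,0,-5.5],[20.5,-20,0],0.25],[[0,0,-5.5],[20.5,-20,0],0.25],[[0,0,-5.5],[20.5,-20,0],0.25]]'
python3 - <<'E'
from plant import *
from fit import *
s=get_state();r=s["tool_rot"];print(s["tcp_pos"].round(4),"yaw",np.degrees(2*np.arctan2(r[1],r[0]))-90)
f=grab_frame("wrist");np.savez("wrist4.npz",**f);cv2.imwrite("pics/w4.png",f["frame"][...,::-1])
X=cloud(f).reshape(-1,3)
P=sel(X,.49,.62,-.22,-.06,.0065,.065);P=P[~((P[:,1]<-.17)&(P[:,2]>.02))]
b=nest(P);show("nest",b)
L=loc(P,b.x);Q=L[(L[:,2]>.05)&(abs(L[:,0])<.02)];print(np.histogram(Q[:,1],np.arange(-.045,.046,.003)))
E
```

```text
t: 11.15
tcp_pos: [0.5314, -0.0732, 0.1504]
tool_rot: [2.028, 2.392, 0.004]
force: [0.6, 0.6, -0.9]
finger_gap: 0.0307
gripper_force: 40.1
t: 11.65
tcp_pos: [0.5492, -0.0928, 0.1465]
tool_rot: [-2.142, -2.297, 0.0]
force: [0.4, 0.6, -2.1]
finger_gap: 0.0307
gripper_force: 40.0
[ 0.5492 -0.0928  0.1465] yaw -355.9994711433623
nest [ 0.5566 -0.1234] 33.2 [-0.0003 -0.0066] rms 0.0021 1995
(array([0, 0, 0, 0, 0, 0, 0, 0, 0, 0, 0, 0, 0, 0, 0, 0, 0, 0, 0, 0, 0, 0,
       0, 0, 0, 0, 0, 0, 0, 0]), array([-4.50000000e-02, -4.20000000e-02, -3.90000000e-02, -3.60000000e-02,
       -3.30000000e-02, -3.00000000e-02, -2.70000000e-02, -2.40000000e-02,
       -2.10000000e-02, -1.80000000e-02, -1.50000000e-02, -1.20000000e-02,
       -9.00000000e-03, -6.00000000e-03, -3.00000000e-03,  4.16333634e-17,
        3.00000000e-03,  6.00000000e-03,  9.00000000e-03,  1.20000000e-02,
        1.50000000e-02,  1.80000000e-02,  2.10000000e-02,  2.40000000e-02,
        2.70000000e-02,  3.00000000e-02,  3.30000000e-02,  3.60000000e-02,
        3.90000000e-02,  4.20000000e-02,  4.50000000e-02]))
```

View pics/w4.png

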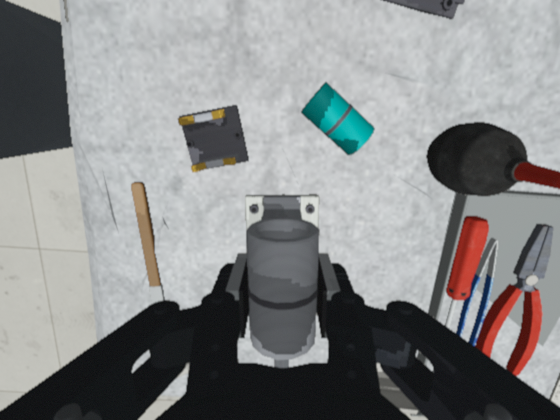

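The held sleeve fills (283,285) and hides most of the nest, so I'll use the earlier views to check the end plates.

```bash
python3 - <<'E'
from fit import *
for nm in("wrist1","wrist2","wrist3","side2","scene0"):
    X=cloud(np.load(nm+".npz")).reshape(-1,3)
    P=sel(X,.49,.62,-.22,-.06,-.01,.068);L=loc(P,[.5507,-.1335,np.radians(4.2)])
    Q=L[(L[:,2]>.051)&(L[:,2]<.06)&(abs(L[:,0])<.016)]
    for sg in(1,-1):
        q=Q[(Q[:,1]*sg>.015)&(Q[:,1]*sg<.05)]
        if len(q)>5: print(nm,sg,"y",np.percentile(q[:,1],[3,50,97]).round(4),"ztop",np.percentile(q[:,2],97).round(4),"x",np.percentile(Q[:,0],[1,99]).round(4),len(q))
    q=L[(L[:,2]>.006)&(L[:,2]<.012)];print("   plate x",np.percentile(q[:,0],[1,99]).round(4),"ymax",np.percentile(q[:,1],99).round(4))
X=cloud(np.load("wrist4.npz")).reshape(-1,3);P=sel(X,.5,.6,-.14,-.05,.165,.19)
fs=lambda p:np.minimum(abs(cyl(loc(P,p)-[0,0,p[3]],0,.163)),.004)
show("held",least_squares(fs,[.5492,-.0928,np.radians(4),0]))
E
```

```text
wrist1 1 y [0.0303 0.0329 0.0342] ztop 0.0571 x [-0.0152  0.0156] 154
wrist1 -1 y [-0.0424 -0.0387 -0.0354] ztop 0.0569 x [-0.0152  0.0156] 235
   plate x [-0.052  0.034] ymax 0.0455
wrist2 1 y [0.0273 0.0324 0.0339] ztop 0.0569 x [-0.0157  0.0152] 209
wrist2 -1 y [-0.0422 -0.0387 -0.0357] ztop 0.0568 x [-0.0157  0.0152] 300
   plate x [-0.05    0.0338] ymax 0.0441
wrist3 1 y [0.0267 0.0323 0.0336] ztop 0.0569 x [-0.0155  0.0153] 173
wrist3 -1 y [-0.0426 -0.0391 -0.0361] ztop 0.057 x [-0.0155  0.0153] 291
   plate x [-0.0478  0.0333] ymax 0.0437
side2 1 y [0.0309 0.0342 0.0362] ztop 0.0573 x [-0.0155  0.0157] 37
side2 -1 y [-0.0416 -0.0365 -0.0333] ztop 0.0579 x [-0.0155  0.0157] 45
   plate x [-0.0524  0.0351] ymax 0.0497
scene0 1 y [0.0262 0.0296 0.0341] ztop 0.0572 x [-0.0152  0.0156] 53
scene0 -1 y [-0.0425 -0.0413 -0.0387] ztop 0.058 x [-0.0152  0.0156] 32
   plate x [-0.0559  0.0334] ymax 0.0748
held [ 0.5486 -0.0922] 4.0 [-0.0007] rms 0.002 10927
```

```bash
python3 - <<'E'
from fit import *
for nm in("wrist1","wrist2","wrist3","side0","side2","scene0"):
    X=cloud(np.load(nm+".npz")).reshape(-1,3)
    P=sel(X,.49,.62,-.22,-.06,.0065,.065)
    L=loc(P,[.5507,-.1365,np.radians(4.2)]);P=P[(abs(L[:,1])<.046)]
    def fn(p):
        L=loc(P,p)-[0,0,p[3]]
        pl=[np.maximum(box(L,[0,s*.034,.0335],[.017,.004,.0235]),(.032-s*L[:,1]-(.057-L[:,2])*.5-.002+.004)*0-1) for s in(-1,1)]
        d=[box(L,[0,-.02,.005],[.035,.1,.005])]+[saddle(L,s*.021) for s in(-1,1)]+pl
        return np.minimum(abs(np.min(d,0)),.004)
    b=min((least_squares(fn,[.55,y,np.radians(a),0]) for a in(2,5) for y in(-.130,-.134,-.138,-.141)),key=lambda r:r.cost);show(nm,b)
    L=loc(P,[b.x[0],-.137,b.x[2]])
    h=lambda a:(np.round(np.percentile(a,[2,98])*1e3,1),len(a)) if len(a)>8 else None
    for z0,z1 in((.028,.040),(.053,.06)):
        q=L[(L[:,2]>z0)&(L[:,2]<z1)&(abs(L[:,0])<.022)]
        if z0<.05:q=q[(abs(q[:,0])>.0175)]  # saddle horns outside plate width
        print("   z",z0,"+",h(q[q[:,1]>.005][:,1]),"-",h(q[q[:,1]<-.005][:,1]))
E
```

```text
wrist1 [ 0.5512 -0.1383] 4.0 [-0.0007] rms 0.0013 4252
   z 0.028 + (array([17.8, 30.6]), 14) - (array([-30.1, -19. ]), 17)
   z 0.053 + (array([33.4, 38. ]), 136) - (array([-39.1, -33.2]), 164)
wrist2 [ 0.5512 -0.1381] 4.0 [-0.0008] rms 0.0012 5769
   z 0.028 + (array([16.9, 27. ]), 24) - (array([-36.5, -19.2]), 32)
   z 0.053 + (array([32.2, 37.5]), 172) - (array([-39.1, -33.3]), 231)
wrist3 [ 0.5509 -0.1386] 4.1 [-0.0007] rms 0.0012 5282
   z 0.028 + (array([17.4, 22.5]), 13) - (array([-25.5, -19.3]), 22)
   z 0.053 + (array([33.1, 37.1]), 149) - (array([-39.3, -33.1]), 218)
side0 [ 0.5509 -0.1372] 4.0 [-0.0005] rms 0.0015 792
   z 0.028 + None - None
   z 0.053 + (array([33.8, 40. ]), 28) - (array([-38.8, -30.7]), 29)
side2 [ 0.5507 -0.1374] 5.5 [-0.0002] rms 0.0015 799
   z 0.028 + None - None
   z 0.053 + (array([33.9, 39.5]), 28) - (array([-37.6, -32.1]), 27)
scene0 [ 0.5517 -0.1373] 4.2 [0.0003] rms 0.0013 1112
   z 0.028 + (array([18.2, 32.7]), 13) - (array([-34.8, -19.4]), 15)
   z 0.053 + (array([31.4, 37.9]), 44) - (array([-39. , -34.6]), 33)
```

Using plates of the right thickness, the nest fits at (.551,−.138), yaw 4.0°, consistent across all views. Lowering now.

```bash
python3 -m pendant '[[[0,0,0],[2,-30,0],0.25],[[0,0,0],[2,-45.5,-10],0.25],[[0,0,0],[2,-45.5,-45],0.25],[[0,0,0],[2,-45.5,-70],0.25],[[0,0,0],[2,-45.5,-82],0.25]]';  python3 -m pendant '[[[0,0,0],[0,0,-5],0.25],[[0,0,0],[0,0,-10],0.25],[[0,0,0],[0,0,-15],0.25],[[0,0,0],[0,0,-18],0.25],[[0,0,0],[0,0,-20],0.25]]'
```

```text
t: 12.32
tcp_pos: [0.5504, -0.1379, 0.0623]
tool_rot: [-2.14, -2.294, 0.002]
force: [-0.5, 0.5, -1.4]
finger_gap: 0.031
gripper_force: 40.1
t: 12.95
tcp_pos: [0.5523, -0.1387, 0.0449]
tool_rot: [2.143, 2.297, 0.0]
force: [-0.1, -0.1, -2.1]
finger_gap: 0.0308
gripper_force: 40.1
```

```bash
python3 -m pendant '[[[0,0,0],[0,0,-3],0.25],[[0,0,0],[0,0,-6],0.25],[[0,0,0],[0,0,-9],0.25],[[0,0,0],[0,0,-11],0.25],[[0,0,0],[0,0,-11],0.25]]'
```

```text
t: 13.58
tcp_pos: [0.552, -0.1386, 0.0336]
tool_rot: [-2.143, -2.297, 0.0]
force: [-0.1, 0.2, -1.6]
finger_gap: 0.0309
gripper_force: 40.1
```

```bash
python3 -m pendant '[[[0,0,0],[-0.5,0,-1.5],0.25],[[0,0,0],[-0.5,0,-3],0.25],[[0,0,0],[-0.5,0,-4],0.25],[[0,0,0],[-0.5,0,-4],0.25]]'; python3 -m pendant '[[[0,0,0],[0,0,-0.7],0.25],[[0,0,0],[0,0,-1.4],0.25],[[0,0,0],[0,0,-1.4],0.25]]'
```

```text
t: 14.08
tcp_pos: [0.5515, -0.1387, 0.0297]
tool_rot: [-2.143, -2.297, 0.0]
force: [-0.2, -0.5, -2.1]
finger_gap: 0.0307
gripper_force: 40.1
t: 14.45
tcp_pos: [0.5516, -0.1387, 0.0284]
tool_rot: [-2.143, -2.297, 0.0]
force: [-0.8, -0.1, -1.5]
finger_gap: 0.0308
gripper_force: 40.1
```

```bash
python3 -m pendant '[[[0,0,0],[0,0,-0.6],0.25],[[0,0,0],[0,0,-1],0.25],[[0,0,0],[0,0,-1],0.25]]'
```

```text
t: 14.82
tcp_pos: [0.5517, -0.1387, 0.0283]
tool_rot: [-2.142, -2.297, 0.0]
force: [-2.9, 1.2, 5.1]
finger_gap: 0.031
gripper_force: 40.8
```

Contact came at TCP z .0283, which is the expected seated height. Now release, rise, and check the seating and the arm.

```bash
python3 -m pendant '[[[0,0,0],[0,0,0],0.35],[[0,0,0],[0,0,0],0.45],[[0,0,0],[0,0,0],0.6],[[0,0,0],[0,0,0],0.6],[[0,0,0],[0,0,0],0.6]]'; python3 -m pendant '[[[0,0,0],[0,0,20],0.6],[[0,0,0],[0,0,60],0.6],[[0,0,0],[0,0,110],0.6],[[0,0,0],[0,30,160],0.3],[[0,0,0],[0,60,190],0]]';python3 -m pendant '[[[0,0,0],[0,0,0],0],[[0,0,0],[0,0,0],0],[[0,0,0],[0,0,0],0]]'
python3 - <<'E'
from plant import *
from fit import *
s=get_state();r=s["tool_rot"];print(s["tcp_pos"].round(4),"yaw",np.degrees(2*np.arctan2(r[1],r[0]))-90)
for n in("wrist","side"):
    f=grab_frame(n);np.savez(n+"5.npz",**f);cv2.imwrite(f"pics/{n}5.png",f["frame"][...,::-1])
    X=cloud(f).reshape(-1,3);P=sel(X,.52,.59,-.168,-.108,.05,.07)
    fs=lambda p:np.minimum(abs(cyl(loc(P,p)-[0,0,p[3]],0,.045)),.004)
    show(n+" sleeve",least_squares(fs,[.551,-.138,np.radians(4),0]))
    G=sel(X,.53,.58,-.29,-.19,.1,.2);fr=f["frame"].reshape(-1,3)
    print("arm",len(G),G.min(0).round(3),G.max(0).round(3))
    for z in(.11,.12,.13,.14,.15,.16):
        q=G[abs(G[:,2]-z)<.004]
        if len(q):print(z,q[:,:2].mean(0).round(4),np.ptp(q[:,:2],axis=0).round(3),len(q))
E
```

```text
t: 15.45
tcp_pos: [0.5516, -0.1387, 0.0273]
tool_rot: [-2.143, -2.297, 0.0]
force: [0.2, -1.1, -0.4]
finger_gap: 0.0517
gripper_force: 0.0
t: 16.08
tcp_pos: [0.5528, -0.0786, 0.2227]
tool_rot: [2.14, 2.292, 0.004]
force: [0.3, 0.2, -1.5]
finger_gap: 0.0153
gripper_force: 0.0
t: 16.45
tcp_pos: [0.5507, -0.0792, 0.2156]
tool_rot: [-2.142, -2.294, 0.002]
force: [0.5, -0.7, -0.2]
finger_gap: -0.0001
gripper_force: 0.0
[ 0.5507 -0.0792  0.2156] yaw -356.0727236201412
wrist sleeve [ 0.5507 -0.1385] 4.0 [-0.0009] rms 0.0006 888
arm 254 [ 0.554 -0.223  0.103] [ 0.563 -0.213  0.132]
0.11 [ 0.5583 -0.2163] [0.007 0.006] 73
0.12 [ 0.5586 -0.2199] [0.008 0.005] 45
0.13 [ 0.5582 -0.2203] [0.009 0.006] 81
side sleeve [ 0.5511 -0.1377] 4.4 [-0.0006] rms 0.0009 177
arm 103 [ 0.551 -0.244  0.101] [ 0.566 -0.207  0.161]
0.11 [ 0.5569 -0.2145] [0.01  0.006] 15
0.12 [ 0.5567 -0.2191] [0.01  0.007] 13
0.13 [ 0.5582 -0.221 ] [0.012 0.015] 18
0.14 [ 0.5625 -0.2287] [0.005 0.012] 10
0.15 [ 0.5633 -0.2348] [0.005 0.016] 13
0.16 [ 0.5627 -0.2369] [0.005 0.008] 8
```

View pics/wrist5.png

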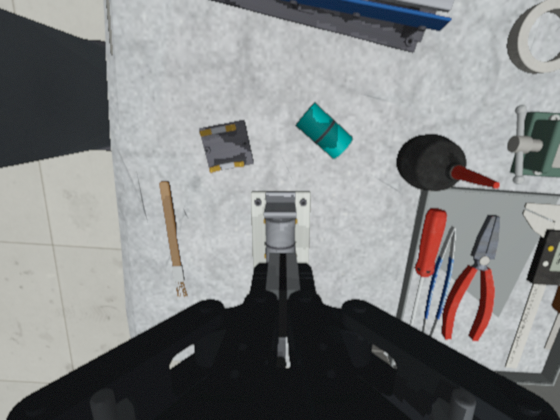

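The sleeve is seated, at (281,230) in the picture and (.551,−.138,.044) measured. The fingers are shut. Next I go behind the hold-down grip.

```bash
python3 -m pendant '[[[0,0,0],[0,-15,35],0],[[0,0,0],[3,-65,45],0],[[0,0,0],[5,-120,45],0],[[0,0,0],[7,-175,45],0],[[0,0,0],[7,-213,40],0]]'; python3 -m pendant '[[[0,0,0],[0,0,-30],0],[[0,0,0],[0,0,-75],0],[[0,0,0],[0,0,-110],0],[[0,0,0],[0,0,-128],0],[[0,0,0],[0,0,-128],0]]'
```

```text
t: 17.18
tcp_pos: [0.5582, -0.2947, 0.2567]
tool_rot: [-2.145, -2.295, 0.0]
force: [0.0, 0.6, -0.3]
finger_gap: 0.0002
gripper_force: 0.0
t: 17.8
tcp_pos: [0.5577, -0.2914, 0.1275]
tool_rot: [-2.141, -2.294, 0.001]
force: [0.0, -0.4, -0.2]
finger_gap: 0.0001
gripper_force: 0.0
```

```bash
python3 -m pendant '[[[0,0,0],[-1,15,0],0],[[0,0,0],[-2,30,0],0],[[0,0,0],[-3,45,0],0],[[0,0,0],[-4,58,0],0],[[0,0,0],[-5,70,0],0]]'; python3 -m pendant '[[[0,0,0],[-1,10,0],0],[[0,0,0],[-1.5,20,0],0],[[0,0,0],[-2,30,0],0],[[0,0,0],[-2.5,40,0],0],[[0,0,0],[-3,48,0],0]]'
python3 - <<'E'
from plant import *
from fit import *
f=grab_frame("side");np.savez("side6.npz",**f);cv2.imwrite("pics/side6.png",cv2.resize(f["frame"][90:230,180:360,::-1],None,fx=4,fy=4))
E
```

```text
t: 18.42
tcp_pos: [0.5547, -0.2217, 0.1321]
tool_rot: [2.139, 2.295, -0.0]
force: [-2.1, -2.3, 7.2]
finger_gap: -0.0004
gripper_force: 1.4
t: 19.05
tcp_pos: [0.5504, -0.1728, 0.129]
tool_rot: [-2.142, -2.297, 0.0]
force: [-0.2, -0.4, -0.2]
finger_gap: 0.0002
gripper_force: 0.0
```

View pics/side6.png

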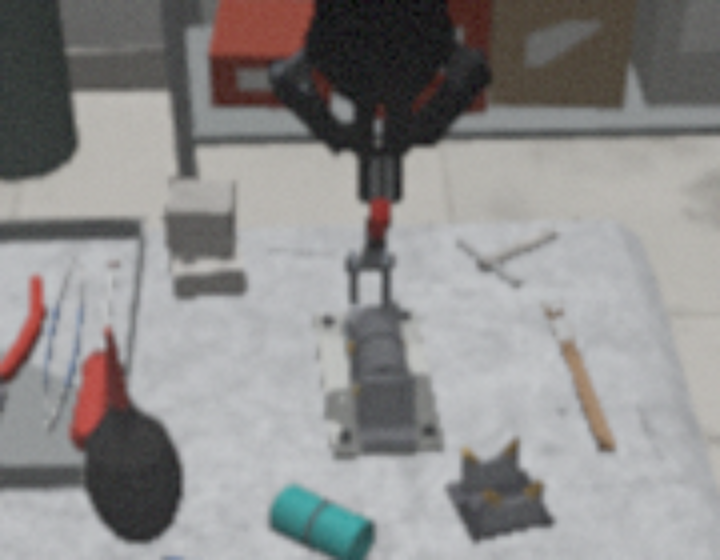

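```bash
python3 - <<'E'
from plant import *
from fit import *
f=np.load("side6.npz");g=grab_frame("scene")
for f in(f,g):
    X=cloud(f).reshape(-1,3);c=f["frame"].reshape(-1,3).astype(int)
    m=(c[:,0]>110)&(c[:,1]<80)&(c[:,2]<80);Q=X[m];Q=sel(Q,.5,.6,-.3,-.05,.05,.25);print(len(Q),Q.mean(0).round(4),Q.min(0).round(3),Q.max(0).round(3))
E
```

```text
25 [ 0.5595 -0.1436  0.1674] [ 0.548 -0.173  0.144] [ 0.595 -0.132  0.249]
10 [ 0.5501 -0.147   0.145 ] [ 0.548 -0.151  0.14 ] [ 0.552 -0.143  0.149]
```

The red grip is at (.55,−.145,.145), so the arm has swung forward to about 52°. Now I follow it down.

```bash
python3 -m pendant '[[[0,0,0],[0,7,0],0],[[0,0,0],[-0.5,15,-6],0],[[0,0,0],[-1,23,-13],0],[[0,0,0],[-1,29,-22],0],[[0,0,0],[-1,33,-30],0]]'; python3 -m pendant '[[[0,0,0],[0,1,-4],0],[[0,0,0],[0,2,-8],0],[[0,0,0],[0,3,-11],0],[[0,0,0],[0,4,-14],0],[[0,0,0],[0,4,-16],0]]'
```

```text
t: 19.77
tcp_pos: [0.5493, -0.1401, 0.0984]
tool_rot: [-2.142, -2.297, 0.0]
force: [0.4, -1.0, 0.4]
finger_gap: -0.0002
gripper_force: 0.0
t: 20.4
tcp_pos: [0.5496, -0.1367, 0.0833]
tool_rot: [2.143, 2.297, 0.0]
force: [-0.0, -0.1, -0.4]
finger_gap: -0.0
gripper_force: 0.0
```

```bash
python3 -m pendant '[[[0,0,0],[0,0,-1.5],0],[[0,0,0],[0,0,-3],0],[[0,0,0],[0,0,-4.5],0],[[0,0,0],[0,0,-5],0],[[0,0,0],[0,0,-5],0]]'
```

```text
t: 21.02
tcp_pos: [0.5496, -0.1367, 0.0784]
tool_rot: [-2.143, -2.297, 0.0]
force: [0.1, -0.0, -0.6]
finger_gap: -0.0001
gripper_force: 0.0
```

```bash
python3 -m pendant '[[[0,0,0],[0,0,30],0],[[0,0,0],[0,0,80],0],[[0,0,0],[0,30,130],0],[[0,0,0],[0,60,150],0],[[0,0,0],[0,60,150],0]]'; python3 -m pendant '[[[0,0,0],[0,30,0],0],[[0,0,0],[0,30,0],0],[[0,0,0],[0,30,0],0]]'
python3 - <<'E'
from plant import *
from fit import *
im=[]
for n in("side","scene","wrist"):
    f=grab_frame(n);np.savez(n+"7.npz",**f);im.append(f["frame"])
    X=cloud(f).reshape(-1,3);c=f["frame"].reshape(-1,3).astype(int)
    m=(c[:,0]>110)&(c[:,1]<80)&(c[:,2]<80);Q=sel(X[m],.5,.6,-.3,-.05,.03,.25);print(n,len(Q),Q.mean(0).round(4),Q.min(0).round(3),Q.max(0).round(3)) if len(Q) else 0
a=cv2.resize(im[0][90:330,180:380],None,fx=2,fy=2.083);b=cv2.resize(im[1][130:310,160:400],(400,300));d=cv2.resize(im[2],(400,200))
cv2.imwrite("pics/fin.png",np.hstack([a,np.vstack([b,d])])[...,::-1])
E
```

```text
t: 21.65
tcp_pos: [0.5508, -0.0757, 0.2313]
tool_rot: [2.137, 2.297, 0.004]
force: [-0.3, -0.0, -0.6]
finger_gap: 0.0
gripper_force: 0.0
t: 22.02
tcp_pos: [0.5492, -0.0475, 0.2273]
tool_rot: [-2.142, -2.296, 0.002]
force: [-0.4, -0.1, -0.7]
finger_gap: -0.0001
gripper_force: 0.0
side 45 [ 0.5498 -0.1083  0.0765] [ 0.542 -0.127  0.072] [ 0.556 -0.095  0.079]
scene 53 [ 0.5465 -0.1171  0.0761] [ 0.542 -0.13   0.072] [ 0.554 -0.101  0.079]
wrist 147 [ 0.5483 -0.1041  0.0757] [ 0.541 -0.111  0.071] [ 0.555 -0.099  0.079]
```

View pics/fin.png

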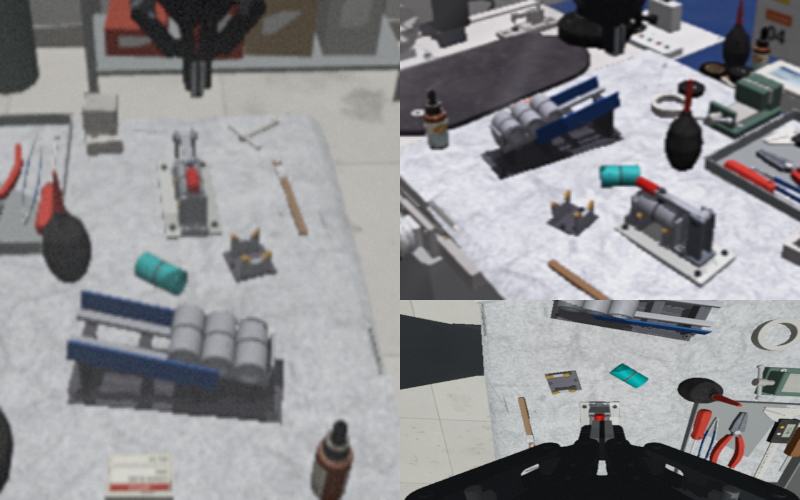

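The arm lies level on the seated sleeve: its grip top is at z .078, as expected for angle 0. Three sleeves are closed up at the stop, and the blower, dropper and carton are upright in place.

```bash
python3 -c "
from plant import *
print(close_job())"
```

```text
the job is handed in; nothing more can be done
None
```

The job is handed in at about 22 s of the 61 s allowed: sleeve_1 was regripped at the V rest and seated in the weld nest under the level hold-down pad, the queue closed up behind it, and the blower, dropper and carton are still standing.

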